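Draw out the gouge tray

ROBOT

A 6-joint arm with a two-finger parallel gripper is mounted at the origin on the work surface. World frame = base frame: x ahead of the robot, y to its left, z up, the work surface at z = 0. Lengths are in m, angles in rad, forces in N, time in s.
With the tool pointing down it reaches from about 0.35 to 0.875 m from the base axis. Payload 15.5 kg.
Tool frame: the origin (TCP) lies midway between the tips of the shut fingers; the grasp point (between the pads) lies 19 mm behind it; z points along the fingers, y is the direction in which the jaws open and shut (so a half turn about z gives the same grasp; the last joint's range is limited). The gripper opens to 85 mm and grips with 20 to 120 N. Pads are 22 mm wide; open, the fingers measure 114 mm over their backs; the gripper's body (76 mm by 85 mm) begins 54 mm behind the grasp point. The pads swing forward as they close: fully open they stand 13 mm farther back than shut.
Start: joints at [1.113, 0.494, 1.345, -0, 1.302, -0.096], TCP at [0.222, 0.584, 0.231] pointing down, gripper open.
Joint ranges: [-2.91, 2.91], [-0.82, 2.16], [0.22, 2.67], [-1.22, 4.37], [0.12, 2.79], [-3.08, 3.08]. Speed limits (rad/s): [1.89, 1.89, 2.57, 3.01, 3.01, 3.01].

INTERFACE

Orientations are given as a rotation vector (axis times angle).
In Python, from cell import manip, vision, spot_in, pinpoint gives the robot as it stands.
- The arm moves only by the shell command python3 -m creep 'ROWS'. ROWS is JSON, a list of rows, each an object of numbers: "claw": the gripper's target within -1 to 1 (fully open at 1, half-way at 0, shut at -1); "dx", "dy", "dz": the shift along the tool's x, y, z scaled (see below); "ax", "ay", "az": the turn, a rotation vector about the tool's x, y, z scaled (see below). A call has 1 to 20 rows; each row is the pose to reach, as a shift and turn from the pose commanded when the call began, along the tool's axes at that moment; what a row does not reach only later rows make up. The controller multiplies each number of a shift by 40 cm and each number of a turn by pi/2 rad. A row lasts 1/8 s, in which the tool goes at most 62.5 mm and 10.7 degrees, less where a joint would pass 70% of its speed; a pose out of reach is approached as far as the arm can. A call with a number of a shift or a turn outside -1 to 1 is refused whole. A call with a gripper value outside its range is refused whole. The fingers move at their own pace and stop on an object; the grip force is fixed at half the most. Time passes only in rows, so rows that repeat a pose let the fingers close. It gives the time, the measured TCP pose, the force and the opening at its end, in the units of the state.
- manip.observe(): the state, without advancing time (a new reading comes with each control period).
- vision.read_camera(name): name is "scene" or "top" or "wrist"; returns the picture (384x512x3 uint8, blue, green, red); there is no depth.
- vision.camera_info(name): a dict with "fx", "fy", "cx", "cy" (pixels), "k1" (the pictures are not rectified: a ray, as slopes to the right and down, at radius r is drawn at 1 + k1 r^2 times it, then the intrinsics apply), "R" (3x3) and "t" (3): a world point X has camera coordinates R X + t. Camera axes: x right, y down, z forward; pixel columns grow to the right and rows downward; lengths in m; the calibration is good to about 2 mm. A picture is of the moment at which its call begins: read the wrist's pose just before it. camera_info takes no time and is no camera call; for the wrist camera it gives the pose at the moment of the call.
- manip.close_job(): hands the job in, once; it reports no verdict.
Trained networks look in the newest picture that a camera, given by its name, has taken for a name from the list of things; names that differ only in an ending like _2 or _b are one class to them, and where a whole thing is asked for, a point or a joint stands for the part that bears it (a point fixed in the world has none). Each returns a list of dicts, best first, with "confidence" (0 to 1); they miss things now and then, are a little off and sometimes report something else, mostly with a low value. They report only what shows in the picture. A call takes as long as a camera call. They do not tell look-alikes from the thing itself.
- spot_in(camera, query): "xyz" ([x, y, z] in m, in the coordinates of the camera as it stood for that picture, good to about 4 mm: the middle of the surface that is visible of it).
- pinpoint(camera, query): "xyz" ([x, y, z] in m, in the coordinates of the camera as it stood for that picture, good to about 4 mm: a listed point, or the origin of a listed thing).
The state is a dict: "t": time; "joint_positions": joint angles; "qd": joint speeds; "tau": joint torques, N m; "eef_pos": TCP position; "ee_rot": TCP orientation; "force": force on the tool from outside, world axes, zero at the start; "wrist_torque": the same for the moment, N m; "opening": opening from 0.0 (shut) to 1.0 (fully open).
Only numpy, scipy, OpenCV 4.12 (cv2) and the standard library are available. Lean on these libraries where they do the work, as an engineer would, in place of code of your own. Each camera call takes 0.05 s, during which the arm holds its last target.

TASK

Someone left the upper tray of the carving-tool cabinet hanging out over the lower one. Push the upper tray fully home with your fingers; then hook a fingertip behind the front lip of the lower tray and draw that tray out to its stop, so that the gouges at its back can be reached. Do not pinch the tray fronts, do not pick up any tool, and leave the mallet, the jar and the gouge on the bench where they are.

Things in the scene. Friction and masses are not known exactly. Their poses are not given: they have to be found in the camera images.
- rack: Bench-top carving-tool cabinet, fixed to the bench: 340 mm wide, 308 mm deep, 172 mm high, cream stepped side panels, with two plywood trays on wooden runners, one above the other, and a fixed shelf of gouges on top whose front is set back 190 mm from the cabinet's front. Origin on the bench surface, mid-width, at the cabinet's front; its x axis points level into the cabinet (the way a tray shuts), y along the front, z up.
- upper (a joint): How far the upper tray is drawn out, m: 0 = shut (home), 0.150 = out to its stop. It starts 80 to 130 mm out. It stays where it is left; moving it takes about 2.5 to 5 N.
- lower (a joint): How far the lower tray is drawn out, m: 0 = shut, 0.150 = out to its stop. It starts 0 to 12 mm out. It stays where it is left; moving it takes about 2.5 to 5 N.
- upper_face (a point): Middle of the top edge of the upper tray's front board, on its outer face; it moves with the tray; its x axis points level into the cabinet (the way a tray shuts), y along the front, z up. The outer face is upright, 310 mm wide, from 72 to 108 mm above the bench; the lip behind it stands 4 mm higher. When shut it stands 95 mm behind the lower tray's shut front.
- lower_hook (a point): Middle of the top edge of the lower tray's front lip, on the lip's inner face (the side a fingertip hooks behind); moves with the tray; axes as upper_face. Top edge 62 mm, tray floor 28 mm above the bench: the inner face is 34 mm deep. Front board and lip together 18 mm thick.
- lower_face (a point): Middle of the top edge of the lower tray's cream front board, on its outer face; moves with the tray; axes as upper_face. The board is 310 mm wide, 10 mm thick, from 22 to 58 mm above the bench. Behind the lip the tray has an empty compartment 94 mm front to back, spanning y = -147 to +82 mm from mid-width; it is open above for 77 mm behind the lip once the upper tray is shut.
- mallet: Round wooden carver's mallet standing on its head, 190 mm tall, 82 mm across. To be left alone. Origin at the centre of its underside.
- oil_jar: Small amber glass jar of honing oil, 85 mm tall, 54 mm across. To be left alone. Origin at the centre of its underside.
- bench_gouge: Carving gouge lying on the bench, 210 mm long, 22 mm thick. To be left alone. Origin under its middle; its y axis points to the cutting edge.
- slip_stone: Small grey sharpening stone 30 x 45 x 10 mm lying in the small compartment at the left end of the lower tray's front. It rides with the tray. Origin at the centre of its underside.
- gouge_a_mid (a point): Middle, half-way up, of a gouge (210 mm long, 22 mm thick, lying along the width) in the rear part of the lower tray, hidden under the upper tray until drawn out. It rides with the tray.
- gouge_b_mid (a point): Middle, half-way up, of a gouge (210 mm long, 22 mm thick, lying along the width) in the rear part of the lower tray, hidden under the upper tray until drawn out. It rides with the tray.
- gouge_c_mid (a point): Middle, half-way up, of a gouge (210 mm long, 22 mm thick, lying along the width) in the rear part of the lower tray, hidden under the upper tray until drawn out. It rides with the tray.
- gouge_d_mid (a point): Middle, half-way up, of a gouge (210 mm long, 22 mm thick, lying along the width) in the upper tray. It rides with the tray.
- gouge_e_mid (a point): Middle, half-way up, of a gouge (210 mm long, 22 mm thick, lying along the width) in the upper tray. It rides with the tray.
Mind the look-alikes: they are no part of the job. What is shaped like the part that bears gouge_d_mid but blue or purple is not meant.

How it is judged:
By the outcome, as a careful person would: the job done as asked, in the order asked, and still so for the second after the job is handed in, with the robot touching nothing.
It also fails if it takes over 48 s, if anything falls off the work surface, if the arm or the gripper's body presses on something with over 40 N, if the wrist force passes 120 N, or if a joint passes its speed limit or range.

## Working session

There is one attempt and no reset: what is moved stays moved. The work goes in short steps, Python scripts to look and compute and a shell command to move; the robot and the scene stay as the last step left them, time stands still between calls to the robot, and variables do not carry over. Pictures are saved under pics/ and viewed, and the job is handed in when it is done.

```bash
ls; mkdir -p pics
cat > h.py <<'E'
import numpy as np,cv2
from cell import manip, vision, spot_in, pinpoint
def w(cam,p):
    c=vision.camera_info(cam);R=np.array(c["R"]);t=np.array(c["t"]);return R.T@(np.array(p)-t)
def px(cam,X):
    c=vision.camera_info(cam);p=np.array(c["R"])@np.array(X)+np.array(c["t"]);s=p[:2]/p[2];s=s*(1+c["k1"]*(s@s));return s*[c["fx"],c["fy"]]+[c["cx"],c["cy"]]
E
python3 - <<'E'
from h import *
for n in ("scene","top"):
    im=vision.read_camera(n);cv2.imwrite(f"pics/{n}0.png",im)
    for q in ("upper_face","lower_face","lower_hook","rack","mallet","oil_jar","bench_gouge","slip_stone","gouge_d_mid"):
        for d in pinpoint(n,q)[:3]:
            X=w(n,d["xyz"]);print(n,q,round(d["confidence"],2),X.round(3),px(n,X).round())
print(manip.observe())
E
```

```text
pics
scene upper_face 0.95 [0.591 0.147 0.109] [240. 206.]
scene rack 0.86 [0.594 0.144 0.001] [239. 236.]
scene rack 0.41 [ 0.549 -0.336  0.   ] [159. 164.]
scene mallet 0.93 [ 0.413 -0.321  0.002] [193. 152.]
scene oil_jar 0.71 [ 0.666 -0.285 -0.004] [138. 184.]
scene bench_gouge 0.68 [ 0.55  -0.335  0.003] [159. 164.]
scene gouge_d_mid 0.9 [0.616 0.195 0.09 ] [246. 224.]
scene gouge_d_mid 0.72 [0.305 0.559 0.014] [428. 258.]
scene gouge_d_mid 0.56 [0.238 0.288 0.016] [356. 201.]
top upper_face 0.77 [0.597 0.151 0.111] [241. 151.]
top upper_face 0.74 [0.62  0.199 0.089] [226. 146.]
top lower_face 0.8 [0.588 0.142 0.055] [244. 157.]
top lower_face 0.68 [0.6   0.151 0.111] [241. 150.]
top lower_hook 0.95 [0.596 0.159 0.061] [239. 154.]
top rack 0.92 [0.593 0.146 0.004] [244. 159.]
top rack 0.56 [ 0.548 -0.33  -0.003] [382. 169.]
top mallet 0.69 [ 0.42  -0.316  0.002] [380. 206.]
top mallet 0.32 [0.599 0.159 0.065] [239. 153.]
top oil_jar 0.53 [ 0.661 -0.286  0.005] [368. 137.]
top bench_gouge 0.6 [ 0.551 -0.331 -0.   ] [382. 168.]
top gouge_d_mid 0.8 [0.619 0.201 0.091] [226. 146.]
top gouge_d_mid 0.68 [0.235 0.289 0.012] [203. 265.]
top gouge_d_mid 0.57 [0.307 0.561 0.012] [123. 245.]
{'t': 1.0, 'joint_positions': array([ 1.11250424e+00,  4.93569615e-01,  1.34549947e+00,  5.35050603e-06,
        1.30250757e+00, -9.55035909e-02]), 'qd': array([ 0.00104785, -0.00077772,  0.00025685,  0.00016103, -0.0002102 ,
       -0.00055436]), 'tau': array([-3.85780673e-03, -8.82040644e+01, -3.84258664e+01, -7.23473822e-04,
        8.96486072e-04, -9.50991580e-05]), 'eef_pos': array([0.22179907, 0.58432017, 0.23129605]), 'ee_rot': array([-5.66748918e-01, -3.09004795e+00, -2.63880998e-05]), 'force': array([-0.87085338,  0.40334363,  0.39168555]), 'wrist_torque': array([-0.00516002, -0.01377417,  0.01738863]), 'opening': 1.000058442215522}
```

View pics/scene0.png

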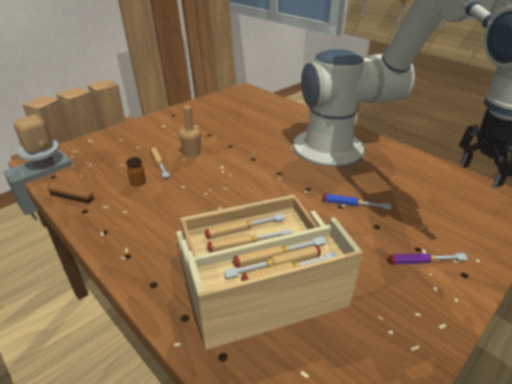

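View pics/top0.png

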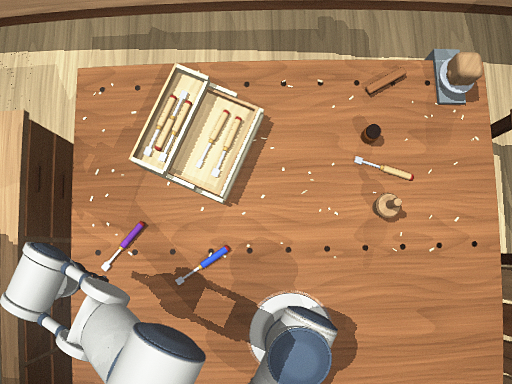

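Run:
```python
import cv2
a=cv2.imread("pics/scene0.png");cv2.imwrite("pics/sc1.png",cv2.resize(a[110:330,130:400],None,fx=2.7,fy=2.7,interpolation=2))
a=cv2.imread("pics/top0.png");cv2.imwrite("pics/tc1.png",cv2.resize(a[60:240,120:340],None,fx=3.3,fy=3.3,interpolation=2))
```

```text
(no output)
```

View pics/sc1.png

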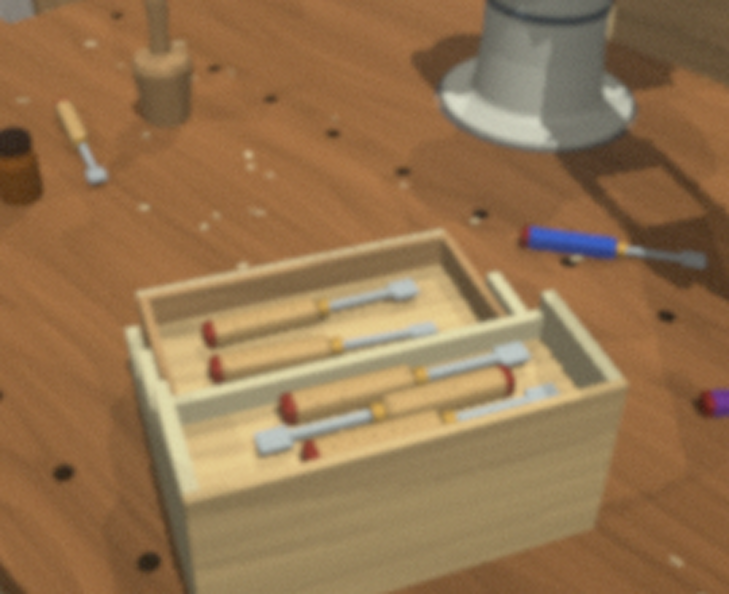

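View pics/tc1.png

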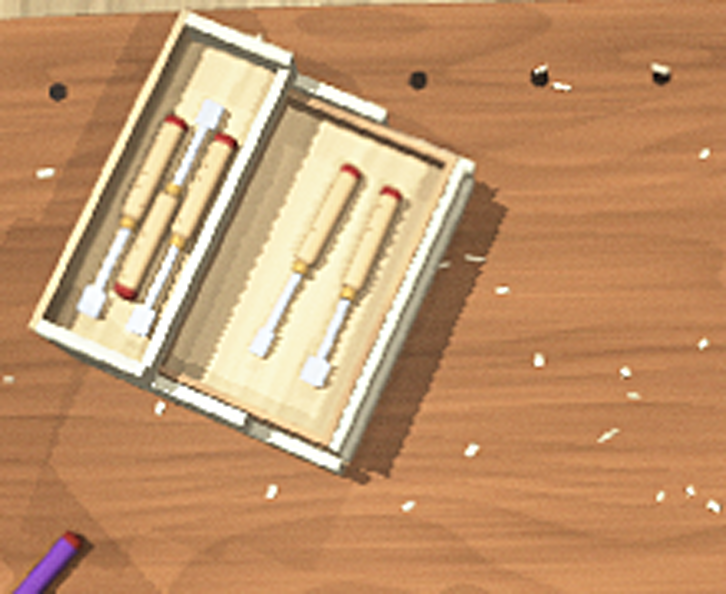

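The scene view shows the cabinet from behind, and its front faces the mallet side. In the top view the front runs from about (224,199) to (262,109).

Things that could be taken for the right part:
- **Upper tray front:** the board with its edge at about (241,150) in the top view. This is the one to push.
- **Lower tray lip:** directly under it and hidden at the moment.
- **Look-alike gouges:** blue at (203,265) and purple at (123,245), lying on the bench. I leave these alone.

I choose the cabinet at (240,150) and refine its yaw from the edges.

```bash
cat >> h.py <<'E'
def bp(cam,u,v,z):
    c=vision.camera_info(cam);K=np.array([[c["fx"],0,c["cx"]],[0,c["fy"],c["cy"]],[0,0,1.]])
    s=cv2.undistortPoints(np.array([[[u,v]]],float),K,np.array([c["k1"],0,0,0.]),None,None,None) if 0 else None
    d=np.array([(u-c["cx"])/c["fx"],(v-c["cy"])/c["fy"]]);q=d.copy()
    for _ in range(20):q=d/(1+c["k1"]*(q@q))
    R=np.array(c["R"]);t=np.array(c["t"]);o=-R.T@t;r=R.T@np.array([q[0],q[1],1]);return o+r*(z-o[2])/r[2]
E
python3 - <<'E'
import cv2
a=cv2.imread("pics/top0.png");cv2.imwrite("pics/tc2.png",cv2.resize(a[95:215,200:290],None,fx=5,fy=5,interpolation=1))
from h import *
# back top edge of shelf? cabinet top rear corners, z~.172; and upper front corners
P=lambda cx,cy:(120+cx/3.3,60+cy/3.3)
for n,c,z in (("front near",(345,466),.108),("front far",(474,165),.108),("back near",(33,325),.172),("back far",(182,12),.172),("step near",(150,378),.172),("step far",(293,55),.172)):
    print(n,bp("top",*P(*c),z).round(3))
a=np.array([bp("top",*P(345,466),.108),bp("top",*P(474,165),.108)]);print(np.linalg.norm(a[1]-a[0]),a.mean(0))
E
```

```text
front near [0.437 0.205 0.108]
front far [0.731 0.075 0.108]
back near [0.569 0.491 0.172]
back far [0.873 0.353 0.172]
step near [0.516 0.38  0.172]
step far [0.825 0.246 0.172]
0.321402462053164 [0.58432805 0.1400478  0.108     ]
```

View pics/tc2.png

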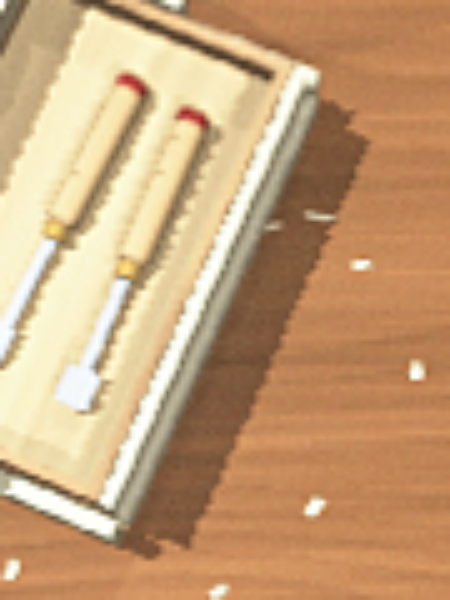

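```bash
cat >> h.py <<'E'
from scipy.spatial.transform import Rotation as Ro
O=np.array([.595,.143,0]);yaw=np.radians(66.1);I=np.array([np.cos(yaw),np.sin(yaw),0]);Y=np.array([-I[1],I[0],0])
def rk(X): d=np.array(X)-O; return np.array([d@I,d@Y,d[2]])
def wd(a,b,c): return O+a*I+b*Y+np.array([0,0,c])
def sh(X,scale=True):
    s=manip.observe();R=Ro.from_rotvec(s["ee_rot"]).as_matrix();d=R.T@(np.array(X)-s["eef_pos"]);return d/.4
def st():
    s=manip.observe();R=Ro.from_rotvec(s["ee_rot"]).as_matrix()
    print("t",round(s["t"],2),"rack",rk(s["eef_pos"]).round(4),"F rack",np.round([s["force"]@I,s["force"]@Y,s["force"][2]],1),"tooly yaw",np.degrees(np.arctan2(R[1,1],R[0,1])).round(2),"open",round(s["opening"],3),"tilt",R[:,2].round(3))
E
python3 - <<'E'
from h import *
st();print(sh(wd(-.09,-.02,.20)))
E
```

```text
t 1.0 rack [0.2523 0.52   0.2313] F rack [0.  1.  0.4] tooly yaw 69.21 open 1.0 tilt [ 0.  0. -1.]
[-1.30152228 -0.92776445  0.0782202 ]
```

```bash
python3 -m creep '[{"claw":-1,"dx":-0.1,"dy":-0.07},{"claw":-1,"dx":-0.24,"dy":-0.17,"az":0.034},{"claw":-1,"dx":-0.38,"dy":-0.27,"az":0.034},{"claw":-1,"dx":-0.52,"dy":-0.37,"az":0.034},{"claw":-1,"dx":-0.65,"dy":-0.46,"az":0.034},{"claw":-1,"dx":-0.78,"dy":-0.56,"az":0.034},{"claw":-1,"dx":-0.9,"dy":-0.65,"az":0.034},{"claw":-1,"dx":-0.9,"dy":-0.65,"az":0.034}]'
python3 - <<'E'
from h import *
st();print(sh(wd(-.09,-.02,.20)))
E
```

```text
t 1.0 rack [0.2523 0.52   0.2313] F rack [0.  1.  0.4] tooly yaw 69.21 open 1.0 tilt [ 0.  0. -1.]
[-1.30152228 -0.92776445  0.0782202 ]invalid input
```

```bash
python3 -m creep '[{"claw":-1,"dx":-0.1,"dy":-0.07,"dz":0,"ax":0,"ay":0,"az":0.034},{"claw":-1,"dx":-0.24,"dy":-0.17,"dz":0,"ax":0,"ay":0,"az":0.034},{"claw":-1,"dx":-0.38,"dy":-0.27,"dz":0,"ax":0,"ay":0,"az":0.034},{"claw":-1,"dx":-0.52,"dy":-0.37,"dz":0,"ax":0,"ay":0,"az":0.034},{"claw":-1,"dx":-0.65,"dy":-0.46,"dz":0,"ax":0,"ay":0,"az":0.034},{"claw":-1,"dx":-0.78,"dy":-0.56,"dz":0,"ax":0,"ay":0,"az":0.034},{"claw":-1,"dx":-0.9,"dy":-0.65,"dz":0,"ax":0,"ay":0,"az":0.034},{"claw":-1,"dx":-0.9,"dy":-0.65,"dz":0,"ax":0,"ay":0,"az":0.034}]'
python3 - <<'E'
from h import *
st();print(sh(wd(-.09,-.02,.20)))
E
```

```text
t: 2.0
eef_pos: [0.4677, 0.2107, 0.2314]
ee_rot: [0.654, 3.072, -0.0]
force: [-0.2, 1.5, -0.2]
opening: 0.005
t 2.0 rack [0.0103 0.1438 0.2314] F rack [ 1.3  0.8 -0.2] tooly yaw 65.98 open 0.005 tilt [ 0.001 -0.    -1.   ]
[-0.40999967 -0.24998266  0.07884614]
```

```bash
python3 -m creep '[{"claw":-1,"dx":-0.14,"dy":-0.08,"dz":0,"ax":0,"ay":0,"az":0},{"claw":-1,"dx":-0.28,"dy":-0.17,"dz":0,"ax":0,"ay":0,"az":0},{"claw":-1,"dx":-0.41,"dy":-0.25,"dz":0.08,"ax":0,"ay":0,"az":0},{"claw":-1,"dx":-0.41,"dy":-0.25,"dz":0.08,"ax":0,"ay":0,"az":0},{"claw":-1,"dx":-0.41,"dy":-0.25,"dz":0.08,"ax":0,"ay":0,"az":0}]'
python3 - <<'E'
from h import *
st()
im=vision.read_camera("wrist");cv2.imwrite("pics/w1.png",im)
for q in ("upper_face","lower_face","lower_hook","rack"):
    for d in pinpoint("wrist",q)[:2]:
        X=w("wrist",d["xyz"]);print(q,round(d["confidence"],2),X.round(3),rk(X).round(3),px("wrist",X).round())
im=vision.read_camera("top");cv2.imwrite("pics/t1.png",cv2.resize(im[70:240,120:340],None,fx=3.3,fy=3.3,interpolation=2))
st()
E
```

```text
t: 2.62
eef_pos: [0.5755, 0.0555, 0.1989]
ee_rot: [-0.651, -3.072, 0.0]
force: [-0.1, 0.6, 0.4]
opening: -0.001
t 2.62 rack [-0.0879 -0.0176  0.1989] F rack [0.5 0.4 0.4] tooly yaw 66.08 open -0.001 tilt [-0.001  0.    -1.   ]
upper_face 0.64 [0.596 0.147 0.107] [0.004 0.001 0.107] [361. 171.]
lower_face 0.96 [0.588 0.142 0.062] [-0.003  0.006  0.062] [338. 156.]
lower_hook 0.56 [0.595 0.156 0.068] [0.012 0.005 0.068] [355. 158.]
rack 0.9 [0.594 0.145 0.004] [0.001 0.002 0.004] [328. 150.]
t 2.92 rack [-0.0868 -0.0171  0.1999] F rack [-0.3  0.6 -0.4] tooly yaw 66.24 open -0.001 tilt [ 0.001  0.    -1.   ]
```

View pics/w1.png

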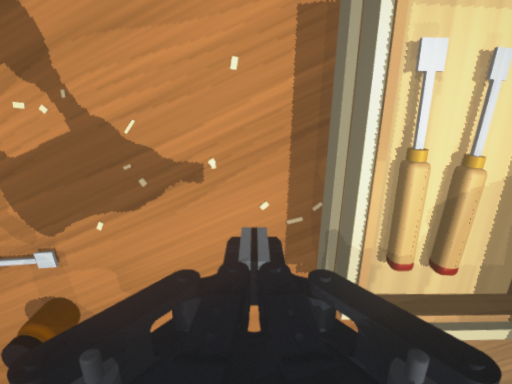

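View pics/t1.png

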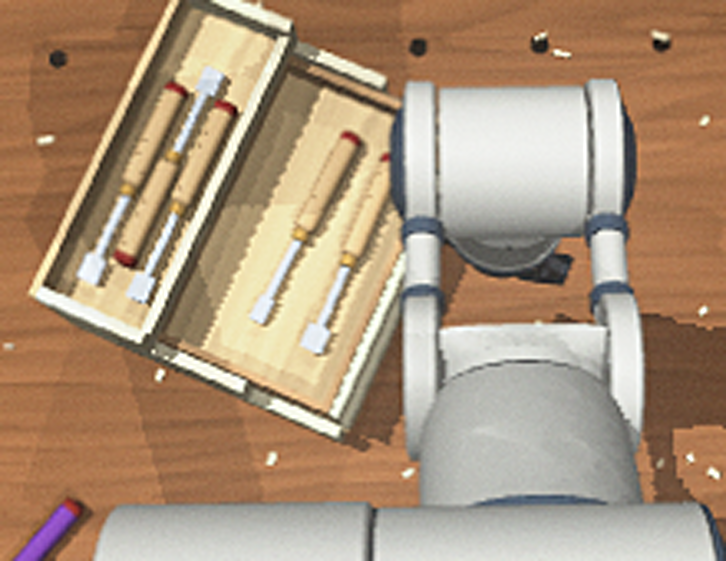

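The wrist view shows the upper front's edge upright at column ~340-390, parallel to the finger plane. The fingertips (255,235) are clear in front of it. Next I descend and push.

```bash
python3 -m creep '[{"claw":-1,"dx":0,"dy":0,"dz":0.13,"ax":0,"ay":0,"az":0},{"claw":-1,"dx":0,"dy":0,"dz":0.285,"ax":0,"ay":0,"az":0},{"claw":-1,"dx":0,"dy":0,"dz":0.285,"ax":0,"ay":0,"az":0},{"claw":-1,"dx":0,"dy":0.08,"dz":0.285,"ax":0,"ay":0,"az":0},{"claw":-1,"dx":0,"dy":0.14,"dz":0.285,"ax":0,"ay":0,"az":0},{"claw":-1,"dx":0,"dy":0.18,"dz":0.285,"ax":0,"ay":0,"az":0},{"claw":-1,"dx":0,"dy":0.21,"dz":0.285,"ax":0,"ay":0,"az":0},{"claw":-1,"dx":0,"dy":0.24,"dz":0.285,"ax":0,"ay":0,"az":0},{"claw":-1,"dx":0,"dy":0.27,"dz":0.285,"ax":0,"ay":0,"az":0},{"claw":-1,"dx":0,"dy":0.27,"dz":0.285,"ax":0,"ay":0,"az":0}]'
python3 - <<'E'
from h import *
st()
im=vision.read_camera("wrist");cv2.imwrite("pics/w2.png",im)
st()
E
```

```text
t: 4.18
eef_pos: [0.6196, 0.1553, 0.0851]
ee_rot: [0.648, 3.074, 0.001]
force: [0.7, -0.4, 0.2]
opening: 0.003
t 4.17 rack [ 0.0212 -0.0175  0.0851] F rack [-0.  -0.8  0.2] tooly yaw 66.18 open 0.003 tilt [ 0.  0. -1.]
t 4.22 rack [ 0.0206 -0.0174  0.0851] F rack [-0.5 -0.5 -0.7] tooly yaw 66.17 open -0.001 tilt [-0.  0. -1.]
```

View pics/w2.png

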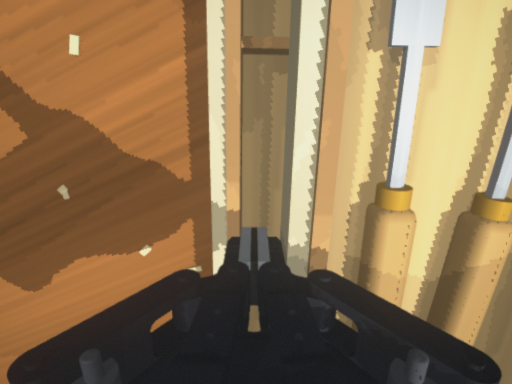

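The upper front (290-330) is moving in and the lower lip (208-240) is now exposed. I keep pushing.

```bash
python3 -m creep '[{"claw":-1,"dx":0,"dy":0.03,"dz":0,"ax":0,"ay":0,"az":0},{"claw":-1,"dx":0,"dy":0.06,"dz":0,"ax":0,"ay":0,"az":0},{"claw":-1,"dx":0,"dy":0.09,"dz":0,"ax":0,"ay":0,"az":0},{"claw":-1,"dx":0,"dy":0.11,"dz":0,"ax":0,"ay":0,"az":0},{"claw":-1,"dx":0,"dy":0.125,"dz":0,"ax":0,"ay":0,"az":0},{"claw":-1,"dx":0,"dy":0.135,"dz":0,"ax":0,"ay":0,"az":0},{"claw":-1,"dx":0,"dy":0.14,"dz":0,"ax":0,"ay":0,"az":0}]'; python3 -c "
from h import *
st()"
python3 -m creep '[{"claw":-1,"dx":0,"dy":0.006,"dz":0,"ax":0,"ay":0,"az":0},{"claw":-1,"dx":0,"dy":0.012,"dz":0,"ax":0,"ay":0,"az":0}]'; python3 -c "
from h import *
st()"
```

```text
t: 5.1
eef_pos: [0.642, 0.2058, 0.0853]
ee_rot: [0.649, 3.074, -0.0]
force: [0.8, -3.4, -0.6]
opening: -0.001
t 5.1 rack [ 0.0765 -0.0176  0.0853] F rack [-2.8 -2.1 -0.6] tooly yaw 66.15 open -0.001 tilt [ 0. -0. -1.]
t: 5.35
eef_pos: [0.6439, 0.2099, 0.0853]
ee_rot: [-0.649, -3.074, 0.001]
force: [-2.9, -16.9, 1.5]
opening: -0.003
t 5.35 rack [ 0.081  -0.0176  0.0853] F rack [-16.6  -4.1   1.5] tooly yaw 66.14 open -0.003 tilt [-0. -0. -1.]
```

```bash
python3 -m creep '[{"claw":-1,"dx":0,"dy":0.003,"dz":0,"ax":0,"ay":0,"az":0},{"claw":-1,"dx":0,"dy":0.003,"dz":0,"ax":0,"ay":0,"az":0}]'; python3 -c "
from h import *
st();print(sh(wd(.05,-.02,.085)))"
```

```text
t: 5.6
eef_pos: [0.6439, 0.2098, 0.0853]
ee_rot: [-0.649, -3.073, 0.004]
force: [-3.4, -13.5, 4.4]
opening: -0.003
t 5.6 rack [ 0.0809 -0.0176  0.0853] F rack [-13.8  -2.4   4.4] tooly yaw 66.14 open -0.003 tilt [-0.001 -0.002 -1.   ]
[-0.00595488 -0.07724443  0.000844  ]
```

Force rises to 14-17 N with no further motion at 81 mm, where the shut position predicts 80.5 mm, so the upper tray is home. I back off and look.

```bash
python3 -m creep '[{"claw":-1,"dx":0,"dy":-0.04,"dz":0,"ax":0,"ay":0,"az":0},{"claw":-1,"dx":0,"dy":-0.08,"dz":0,"ax":0,"ay":0,"az":0},{"claw":-1,"dx":0,"dy":-0.08,"dz":0,"ax":0,"ay":0,"az":0}]'
python3 - <<'E'
from h import *
st()
im=vision.read_camera("wrist");cv2.imwrite("pics/w3.png",im)
for q in ("upper_face","lower_face","lower_hook"):
    for d in pinpoint("wrist",q)[:2]:
        X=w("wrist",d["xyz"]);print(q,round(d["confidence"],2),X.round(3),rk(X).round(3),px("wrist",X).round())
for v in (100,200):
  for u in (168,197,350): print(u,v,rk(bp("wrist",u,v,.062)).round(3),rk(bp("wrist",u,v,.058)).round(3),rk(bp("wrist",u,v,.108)).round(3))
E
```

```text
t: 5.98
eef_pos: [0.6309, 0.1807, 0.0854]
ee_rot: [-0.651, -3.073, 0.0]
force: [-0.8, -0.5, -0.3]
opening: -0.002
t 5.97 rack [ 0.049  -0.0175  0.0854] F rack [-0.7  0.5 -0.3] tooly yaw 66.08 open -0.002 tilt [-0.001  0.    -1.   ]
upper_face 0.6 [0.634 0.231 0.106] [ 0.096 -0.     0.106] [351. 230.]
lower_face 0.62 [0.588 0.14  0.063] [-0.005  0.005  0.063] [162. 191.]
lower_hook 0.6 [0.597 0.158 0.069] [0.015 0.004 0.069] [193. 196.]
168 100 [0.003 0.058 0.062] [0.002 0.058 0.058] [0.016 0.058 0.108]
197 100 [0.019 0.058 0.062] [0.018 0.058 0.058] [0.028 0.058 0.108]
350 100 [0.104 0.058 0.062] [0.106 0.058 0.058] [0.09  0.058 0.108]
168 200 [-0.002 -0.001  0.062] [-0.003 -0.002  0.058] [0.013 0.015 0.108]
197 200 [ 0.016 -0.001  0.062] [ 0.015 -0.002  0.058] [0.025 0.015 0.108]
350 200 [ 0.11  -0.001  0.062] [ 0.112 -0.002  0.058] [0.094 0.016 0.108]
```

View pics/w3.png

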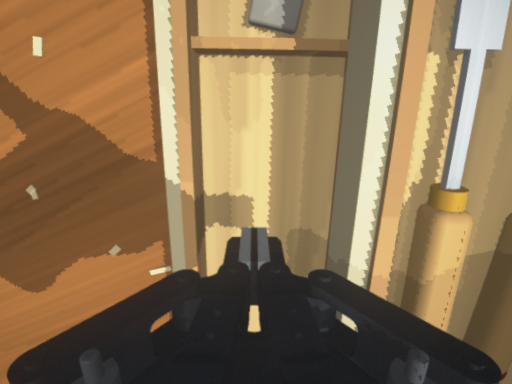

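The wrist view shows the upper face at about 96 mm (home). The lip is at columns ~155-200, and the compartment below the tips (255,235) is clear. The stone is far off at (275,12). I lower the tips behind the lip.

```bash
python3 -m creep '[{"claw":-1,"dx":0,"dy":-0.01,"dz":0.03,"ax":0,"ay":0,"az":0},{"claw":-1,"dx":0,"dy":-0.01,"dz":0.08,"ax":0,"ay":0,"az":0},{"claw":-1,"dx":0,"dy":-0.01,"dz":0.11,"ax":0,"ay":0,"az":0},{"claw":-1,"dx":0,"dy":-0.01,"dz":0.11,"ax":0,"ay":0,"az":0}]'; python3 -c "
from h import *
st()"
python3 -m creep '[{"claw":-1,"dx":0,"dy":-0.02,"dz":0,"ax":0,"ay":0,"az":0},{"claw":-1,"dx":0,"dy":-0.035,"dz":0,"ax":0,"ay":0,"az":0},{"claw":-1,"dx":0,"dy":-0.05,"dz":0,"ax":0,"ay":0,"az":0},{"claw":-1,"dx":0,"dy":-0.07,"dz":0,"ax":0,"ay":0,"az":0},{"claw":-1,"dx":0,"dy":-0.09,"dz":0,"ax":0,"ay":0,"az":0},{"claw":-1,"dx":0,"dy":-0.11,"dz":0,"ax":0,"ay":0,"az":0}]'
python3 - <<'E'
from h import *
st()
cv2.imwrite("pics/w4.png",vision.read_camera("wrist"))
E
```

```text
t: 6.68
eef_pos: [0.6292, 0.1782, 0.0401]
ee_rot: [-0.649, -3.072, 0.001]
force: [0.9, 0.2, 0.6]
opening: -0.0
t 6.67 rack [ 0.046  -0.017   0.0401] F rack [ 0.5 -0.7  0.6] tooly yaw 66.16 open -0.0 tilt [-0.002 -0.    -1.   ]
t: 7.42
eef_pos: [0.6119, 0.1376, 0.0414]
ee_rot: [0.649, 3.074, 0.0]
force: [0.0, 3.1, 2.1]
opening: 0.001
t 7.42 rack [ 0.0019 -0.0177  0.0414] F rack [2.9 1.2 2.1] tooly yaw 66.15 open 0.001 tilt [ 0.  0. -1.]
```

View pics/w4.png

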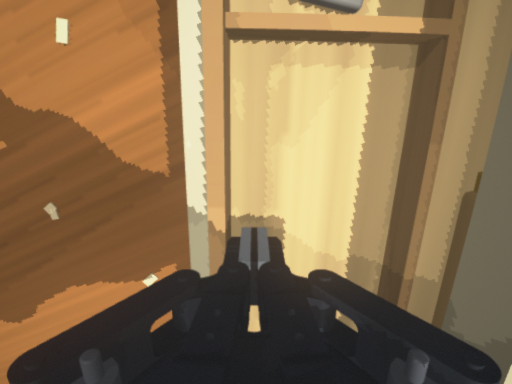

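The fingers are hooked behind the lip (column ~228) and the tray is following at about 3 N. I keep drawing.

```bash
python3 -m creep '[{"claw":-1,"dx":0,"dy":-0.02,"dz":0,"ax":0,"ay":0,"az":0},{"claw":-1,"dx":0,"dy":-0.045,"dz":0,"ax":0,"ay":0,"az":0},{"claw":-1,"dx":0,"dy":-0.07,"dz":0,"ax":0,"ay":0,"az":0},{"claw":-1,"dx":0,"dy":-0.1,"dz":0,"ax":0,"ay":0,"az":0},{"claw":-1,"dx":0,"dy":-0.13,"dz":0,"ax":0,"ay":0,"az":0},{"claw":-1,"dx":0,"dy":-0.16,"dz":0,"ax":0,"ay":0,"az":0},{"claw":-1,"dx":0,"dy":-0.19,"dz":0,"ax":0,"ay":0,"az":0},{"claw":-1,"dx":0,"dy":-0.22,"dz":0,"ax":0,"ay":0,"az":0},{"claw":-1,"dx":0,"dy":-0.245,"dz":0,"ax":0,"ay":0,"az":0},{"claw":-1,"dx":0,"dy":-0.265,"dz":0,"ax":0,"ay":0,"az":0},{"claw":-1,"dx":0,"dy":-0.28,"dz":0,"ax":0,"ay":0,"az":0}]'; python3 -c "
from h import *
st()"
python3 -m creep '[{"claw":-1,"dx":0,"dy":-0.008,"dz":0,"ax":0,"ay":0,"az":0},{"claw":-1,"dx":0,"dy":-0.014,"dz":0,"ax":0,"ay":0,"az":0}]'; python3 -c "
from h import *
st()"
```

```text
t: 8.85
eef_pos: [0.5666, 0.0351, 0.0413]
ee_rot: [0.649, 3.074, -0.0]
force: [-0.7, 4.1, -0.4]
opening: -0.005
t 8.85 rack [-0.1101 -0.0178  0.0413] F rack [ 3.5  2.3 -0.4] tooly yaw 66.15 open -0.005 tilt [ 0. -0. -1.]
t: 9.1
eef_pos: [0.5645, 0.0304, 0.0413]
ee_rot: [0.649, 3.074, -0.0]
force: [-1.0, 3.7, -0.5]
opening: -0.001
t 9.1 rack [-0.1153 -0.0178  0.0413] F rack [ 3.   2.5 -0.5] tooly yaw 66.16 open -0.001 tilt [ 0. -0. -1.]
```

```bash
python3 -m creep '[{"claw":-1,"dx":0,"dy":-0.008,"dz":0,"ax":0,"ay":0,"az":0},{"claw":-1,"dx":0,"dy":-0.012,"dz":0,"ax":0,"ay":0,"az":0}]'; python3 -c "
from h import *
st()"
```

```text
t: 9.35
eef_pos: [0.5629, 0.0267, 0.0413]
ee_rot: [0.65, 3.073, 0.002]
force: [3.9, 20.3, -3.3]
opening: 0.0
t 9.35 rack [-0.1193 -0.0178  0.0413] F rack [20.2  4.6 -3.3] tooly yaw 66.12 open 0.0 tilt [ 0.001  0.001 -1.   ]
```

That is the stop: 20 N at -119 mm, where about -117.5 mm was expected. I unhook, rise clear and check.

```bash
python3 -m creep '[{"claw":-1,"dx":0,"dy":0.03,"dz":0,"ax":0,"ay":0,"az":0},{"claw":-1,"dx":0,"dy":0.06,"dz":0,"ax":0,"ay":0,"az":0},{"claw":-1,"dx":0,"dy":0.06,"dz":0,"ax":0,"ay":0,"az":0},{"claw":-1,"dx":0,"dy":0.06,"dz":-0.12,"ax":0,"ay":0,"az":0},{"claw":-1,"dx":0,"dy":0.06,"dz":-0.25,"ax":0,"ay":0,"az":0},{"claw":-1,"dx":0,"dy":0.06,"dz":-0.38,"ax":0,"ay":0,"az":0},{"claw":-1,"dx":0,"dy":0.06,"dz":-0.5,"ax":0,"ay":0,"az":0},{"claw":-1,"dx":0,"dy":0.06,"dz":-0.55,"ax":0,"ay":0,"az":0},{"claw":-1,"dx":0,"dy":0.06,"dz":-0.55,"ax":0,"ay":0,"az":0}]'
python3 - <<'E'
from h import *
st()
for n in ("wrist","top","scene"):
  im=vision.read_camera(n);cv2.imwrite(f"pics/{n}9.png",im)
  for q in ("upper_face","lower_face","lower_hook","mallet","oil_jar","bench_gouge","gouge_a_mid"):
    for d in pinpoint(n,q)[:2]:
        X=w(n,d["xyz"]);print(n,q,round(d["confidence"],2),X.round(3),rk(X).round(3),px(n,X).round())
E
```

```text
t: 10.48
eef_pos: [0.5729, 0.0479, 0.2627]
ee_rot: [0.648, 3.071, 0.001]
force: [-0.2, 0.4, -0.2]
opening: -0.003
t 10.47 rack [-0.0959 -0.0183  0.2627] F rack [ 0.3  0.3 -0.2] tooly yaw 66.16 open -0.003 tilt [ 0.003 -0.    -1.   ]
wrist upper_face 0.96 [0.631 0.231 0.107] [0.096 0.003 0.107] [435. 156.]
wrist lower_face 0.66 [0.525 0.009 0.055] [-0.151  0.009  0.055] [209. 142.]
wrist lower_face 0.62 [0.631 0.246 0.039] [0.109 0.009 0.039] [415. 141.]
wrist lower_hook 0.89 [0.534 0.025 0.063] [-0.133  0.008  0.063] [223. 144.]
wrist lower_hook 0.58 [0.618 0.193 0.039] [ 0.055 -0.001  0.039] [372. 149.]
wrist oil_jar 0.82 [ 0.663 -0.288  0.003] [-0.366 -0.236  0.003] [ 91. 287.]
wrist bench_gouge 0.88 [ 0.545 -0.33  -0.001] [-0.452 -0.146 -0.001] [ 30. 236.]
wrist gouge_a_mid 0.9 [0.588 0.16  0.04 ] [0.013 0.014 0.04 ] [341. 137.]
wrist gouge_a_mid 0.29 [0.445 0.123 0.025] [-0.079  0.128  0.025] [268.  39.]
top upper_face 0.94 [0.637 0.236 0.111] [ 0.102 -0.001  0.111] [214. 139.]
top lower_face 0.82 [0.529 0.014 0.057] [-0.145  0.008  0.057] [284. 174.]
top lower_face 0.56 [ 0.665 
[... 474 characters left out ...]
6 0.04 ] [239. 156.]
scene upper_face 0.96 [0.628 0.238 0.107] [0.1   0.009 0.107] [254. 229.]
scene lower_face 0.88 [0.525 0.009 0.061] [-0.15   0.01   0.061] [226. 188.]
scene lower_face 0.68 [0.63  0.236 0.107] [0.099 0.006 0.107] [253. 229.]
scene lower_hook 0.77 [0.536 0.024 0.067] [-0.133  0.005  0.067] [226. 190.]
scene mallet 0.75 [ 0.418 -0.323  0.004] [-0.497 -0.027  0.004] [191. 152.]
scene oil_jar 0.68 [ 0.668 -0.284 -0.003] [-0.361 -0.239 -0.003] [137. 184.]
scene bench_gouge 0.52 [0.595 0.143 0.   ] [-0.  0.  0.] [239. 236.]
scene bench_gouge 0.48 [ 0.549 -0.334  0.003] [-0.455 -0.151  0.003] [159. 164.]
scene gouge_a_mid 0.63 [0.591 0.156 0.041] [0.011 0.009 0.041] [243. 227.]
```

View pics/wrist9.png

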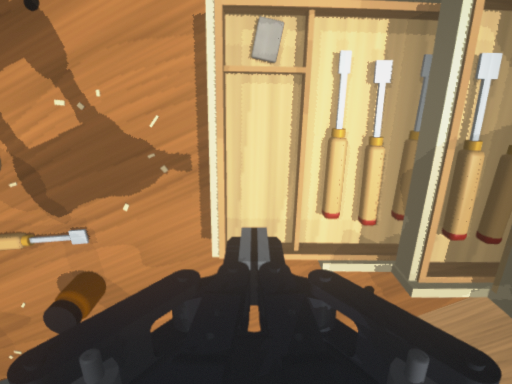

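View pics/scene9.png

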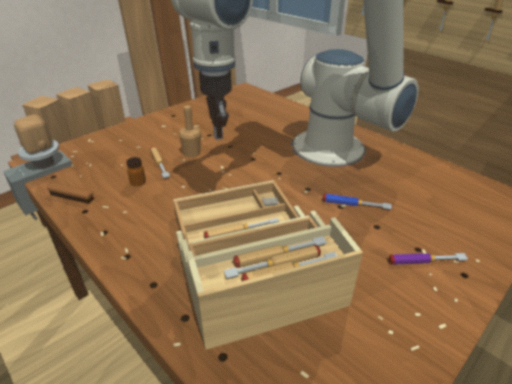

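The pictures show the upper tray home (face 96-102 mm in) and the lower tray out (face about -149 mm), with its gouges at (340,130) to (410,130) exposed in the wrist view. The mallet, jar and bench gouge have not moved, and the gripper touches nothing.

```bash
python3 -c "
from h import *
st();print(manip.close_job())"
```

```text
t 11.68 rack [-0.096  -0.0177  0.2613] F rack [-0.  -0.2 -0.1] tooly yaw 66.16 open -0.001 tilt [ 0. -0. -1.]
the job is handed in; nothing more can be done
None
```

I pushed the upper tray fully home with the closed fingertips, then hooked them behind the lower tray's lip and drew that tray out to its stop. The job was handed in at about 11.7 s, with the gripper clear and nothing pinched or picked up.

**Upper tray:** it stopped firmly at 14–17 N, with the fingers at 81 mm against 80.5 mm predicted for shut. The last camera estimates put its face 96, 100 and 102 mm behind the cabinet front; shut is 95 mm, and these readings are good to about 4 mm.

**Lower tray:** it moved at about 3 N and stopped firmly at 20 N. The last estimates put its face at -151, -150 and -145 mm, where the stop is 150 mm out.

**Mallet, jar and bench gouge:** all were within a few millimetres of their first positions. The networks gave a few low-confidence stray detections, which I discounted against the pictures.

One early move was refused whole as invalid input before anything moved. I retyped it with every field filled in and it ran.

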